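# Push the spindle blank home in the V-groove drilling jig

## Task

Take the thick, long steel spindle out of the rack, lay it without dropping it in the open part of the drilling jig's V-groove, short of the bridge, and let go of it. Then push it gently from behind along the groove, under the bridge, until it comes home against the sprung stop pin and you feel the pin just give; press no harder than that, and leave the spindle resting against the pin. Leave the other things where they are.

Things in the scene. Friction and masses are not known exactly. Their poses are not given: they have to be found in the camera images.
- spindle_center (a point): Centre of the spindle: a plain bright-steel round rod, 30 mm in diameter, 110 mm long, about 0.6 kg, both ends alike, lying in one of the rack's three places. Its x axis is the rod's axis; it may be rolled about it and may point either way. Sliding in the jig's groove it drags with about 3 to 7 N, differing from start to start, and stays where it is left.
- rack: Fixed wooden stock rack, 130 x 190 x 12 mm; origin at the centre of its underside. In its three places, y = -64, 0, +64 mm, a steel rod lies along the rack's x axis on the board's top (12 mm up), between four chocks 4 mm high and 10 mm long, centred 22 mm either side of the rod's middle: the middle 34 mm is free for fingers.
- jig: Fixed drilling jig; origin on the underside of its foot, midway across, x along the groove towards the stop, z up. Plywood foot x = -140 to 180 mm, 110 wide, 12 mm thick; on it an aluminium V-block, x = -135 to 100 mm, 46 mm wide, top 31.5 mm above the table, with a 90-degree V-groove. A spindle in the groove has its axis 40 mm above the table. The groove is open (no bridge) from x = -135 to 30 mm.
- jig_bridge (a point): Middle of the underside of the aluminium bridge that spans the groove, 60 mm above the table, 42.5 mm along x from the jig's origin. The bridge is 25 mm long along the groove and 8 mm thick, with a drill bush 8 mm high on top and two posts 27 to 37 mm either side of the groove's middle. A spindle slides under it with 5 mm to spare.
- jig_lay (a point): Where the spindle's centre may be laid, in the open part of the groove: 45 mm behind the jig's origin, 40 mm above the table (height of the axis of a spindle lying in the groove). Same axes as the jig: x along the groove towards the stop pin, z up. From here the spindle slides 55 to 95 mm before it meets the pin.
- stop: Steel way of the stop, fixed beyond the V-block: origin on its underside at its near end, 101 mm along x and 12 mm up from the jig's origin. It carries a clamped slide with a level steel pin, 10 mm in diameter, at the spindle's axis height, whose face stands anywhere from 36 mm short of that near end to 4 mm beyond it: the setting differs each time and is not measured. Pin's spring: 1.5 N per mm, 10 mm travel; it must never feel 10 N.
- thin_rod_center (a point): Bystander: centre of a thin steel rod, 20 mm in diameter, 110 mm long, in another place of the rack. Leave it.
- stub_center (a point): Bystander: centre of a short steel stub, 30 mm in diameter, 56 mm long, in the third place of the rack. Leave it.
- tape_roll: Bystander: roll of white tape lying flat, 90 mm across, 24 mm high; origin at its underside's centre. Leave it.
- rivet_jar: Bystander: clear jar, 64 mm across, 80 mm high; origin at its underside's centre. Leave it.
- screwdriver: Bystander: screwdriver with black handle lying on the table along its x axis. Leave it.
- tube_piece: Bystander: short piece of white plastic tube standing upright, 25 mm across, 55 mm high; origin at its underside's centre. Leave it.
- hammer: Bystander: hammer with a wooden handle lying on the table along its x axis. Leave it.
Mind the look-alikes: they are no part of the job. What is shaped like the part that bears spindle_center but red or yellow is not meant.

How it is judged:
On the way, in this order (a step that is already met when the one before it is completed fails the run):
1. the spindle lies in the open part of the V-groove, its front end short of the bridge, and has been let go (x of spindle_center in the frame of jig_lay between -0.04 and 0.02 m and y of spindle_center in the frame of jig_lay between -0.003 and 0.003 m and z of spindle_center in the frame of jig_lay between -0.003 and 0.003 m and angle between the x axis of spindle_center and the x axis of jig_lay, either way round below 0.05 rad and contact force between the fingers and spindle below 0.1 N and linear speed of spindle below 0.01 m/s), for 0.2 s.
2. the spindle is pressed against the stop pin so that the pin gives (more than 2 N) for a moment (contact force between spindle and stop above 2 N and y of spindle_center in the frame of jig_lay between -0.003 and 0.003 m and z of spindle_center in the frame of jig_lay between -0.003 and 0.003 m and angle between the x axis of spindle_center and the x axis of jig_lay, either way round below 0.05 rad), for 0.2 s.
At the end, for the whole second after the job is handed in: The spindle lies at rest in the V-groove (within 3 mm sideways and in height, 0.05 rad in direction), under the bridge, released, and still rests against the sprung stop pin (contact over 0.2 N) (x of spindle_center in the frame of jig_lay between 0.045 and 0.11 m and y of spindle_center in the frame of jig_lay between -0.003 and 0.003 m and z of spindle_center in the frame of jig_lay between -0.003 and 0.003 m and angle between the x axis of spindle_center and the x axis of jig_lay, either way round below 0.05 rad and contact force between the fingers and spindle below 0.1 N and linear speed of spindle below 0.01 m/s and contact force between spindle and stop above 0.2 N); the robot touches nothing.
It fails at once if the stop pin is pressed with more than 10 N (contact force between spindle and stop above 10 N).
It fails at once if the spindle is dropped or rammed into the jig (over 60 N) (contact force between spindle and jig above 60 N).
It fails at once if one of the other things is shifted by more than 25 mm (distance of any of thin_rod_center, stub_center, tape_roll, rivet_jar, screwdriver, tube_piece, hammer from where it was at the start of the episode above 0.025 m).
It also fails if it takes over 72 s, if anything falls off the work surface, if the arm or the gripper's body presses on something with over 40 N, if the wrist force passes 120 N, or if a joint passes its speed limit or range.

## Robot

A 6-joint arm with a two-finger parallel gripper is mounted at the origin on the work surface. World frame = base frame: x ahead of the robot, y to its left, z up, the work surface at z = 0. Lengths are in m, angles in rad, forces in N, time in s.
With the tool pointing down it reaches from about 0.25 to 0.85 m from the base axis. Payload 12.5 kg.
Tool frame: the origin (TCP) lies midway between the tips of the shut fingers; the grasp point (between the pads) lies 19 mm behind it (r.hold_point_z is the distance from the TCP to the grasp point, in m); x points along the fingers, y is the direction in which the jaws open and shut, and the axes are right-handed (so a half turn about x gives the same grasp; the last joint's range is limited). The gripper opens to 93 mm and grips with 3 to 60 N. Pads are 15 mm wide; open, the fingers measure 128 mm over their backs; the gripper's body (75 mm by 188 mm) begins 65 mm behind the grasp point.
Start: joints at [-1.323, 0.351, 1.652, -0, 1.139, -0.085], TCP at [0.18, -0.52, 0.219] pointing down, gripper open.
Joint ranges: [-2.75, 2.75], [-0.79, 2.1], [0.01, 2.65], [-1.57, 4.71], [0.07, 3.14], [-2.87, 2.87]. Speed limits (rad/s): [2.22, 2.22, 2.79, 3.14, 3.14, 3.14].

## Interface

Orientations are given as a unit quaternion [x, y, z, w].
In Python, from workcell import r, fingers, kin, telemetry, vision, order gives the robot as it stands. Calls block until the motion is done:
- r.reach(position, orientation): joint-space move of the TCP to a pose.
- r.move_l(position, rotation=None, v=0.15, guard=None): straight line of the TCP; rotation=None keeps the orientation; v is the mean speed in m/s. With guard (N) it stops when the force on the tool has changed by that much, and returns True; else False.
- r.goto_joints(angles): joint-space move.
- fingers.grip(opening, effort=None): finger opening in m; effort is the grip in N (None keeps the last); returns when the fingers have stopped.
- r.wait(seconds).
- kin.inverse_kinematics(position, orientation): joint angles nearest the present ones, or None.
- telemetry.get_obs(): the state.
- vision.read_camera(name): name is "scene" or "top" or "wrist"; returns (picture, depth): 480x640x3 uint8, red, green, blue; 480x640 float32, m along the optical axis (not along the pixel's ray), 0 where there is no reading.
- vision.get_calibration(name): a dict with "fx", "fy", "cx", "cy" (pixels), "R" (3x3) and "t" (3): a world point X has camera coordinates R X + t; the wrist camera has in their place "T_tool_cam" (4x4, takes a point from camera to tool coordinates, whose origin is the TCP and whose axes are the tool frame's). Camera axes: x right, y down, z forward; pixel columns grow to the right and rows downward; lengths in m; the calibration is good to about 2 mm. A picture is of the moment at which its call begins: read the wrist's pose just before it. get_calibration takes no time and is no camera call.
A pose or a line that the arm cannot do raises r.IKError and nothing moves.
- order.job_done(): hands the job in, once; it reports no verdict.
Trained networks look in the newest picture that a camera, given by its name, has taken for a name from the list of things; names that differ only in an ending like _2 or _b are one class to them, and where a whole thing is asked for, a point or a joint stands for the part that bears it (a point fixed in the world has none). Each returns a list of dicts, best first, with "score" (0 to 1); they miss things now and then, are a little off and sometimes report something else, mostly with a low value. They report only what shows in the picture. A call takes as long as a camera call. They do not tell look-alikes from the thing itself.
- vision.look_for(target, camera): "extent" ([left, top, width, height] in pixels, round what is visible of it).
The state is a dict: "time": time; "q": joint angles; "qvel": joint speeds; "joint_torque": joint torques, N m; "position": TCP position; "tool_rot": TCP orientation; "contact_force": force on the tool from outside, world axes, zero at the start; "torque": the same for the moment, N m; "grip_width": finger opening in m.
Only numpy, scipy, OpenCV 4.12 (cv2) and the standard library are available. Lean on these libraries where they do the work, as an engineer would, in place of code of your own. Each camera call takes 0.05 s, during which the arm holds its last target. There are 200 camera calls.

## Working session

There is one attempt and no reset: what is moved stays moved. The work goes in short steps, each a Python script; the robot and the scene stay as the last script left them, time stands still between calls to the robot, and variables do not carry over. Pictures are saved under pics/ and viewed, about 8 in all and at most 12, crops included, and the job is handed in when it is done.

```bash
mkdir -p pics; ls; cat > h.py <<'E'
import numpy as np, cv2
from workcell import r, fingers, kin, telemetry, vision, order
from scipy.spatial.transform import Rotation as Ro
def snap(n,f):
    o=telemetry.get_obs(); p,d=vision.read_camera(n); cv2.imwrite(f'pics/{f}.png',p[:,:,::-1]); np.savez(f'pics/{f}.npz',p=p,d=d,pos=o['position'],rot=o['tool_rot']); return p,d
def cloud(n,d,pos=None,rot=None):
    c=vision.get_calibration(n); v,u=np.mgrid[:480,:640]
    X=np.stack([(u-c['cx'])/c['fx']*d,(v-c['cy'])/c['fy']*d,d],-1)
    if 'T_tool_cam' in c:
        T=np.array(c['T_tool_cam']); X=X@T[:3,:3].T+T[:3,3]; return X@Ro.from_quat(rot).as_matrix().T+pos
    return (X-np.array(c['t']))@np.array(c['R'])
E
python3 - <<'E'
from h import *
for n in('top','scene'):
    p,d=snap(n,n+'0'); X=cloud(n,d)
    for t in('spindle_center','thin_rod_center','stub_center','rack','jig','stop','jig_bridge'):
        for q in vision.look_for(t,n)[:3]:
            l,a,w,h=q['extent']; u,v=int(l+w/2),int(a+h/2); print(n,t,round(q['score'],2),np.round(q['extent']),X[min(v,479),min(u,639)].round(3))
print(telemetry.get_obs())
E
```

```text
pics
top spindle_center 0.93 [170. 272.  41.  25.] [0.449 0.48  0.028]
top spindle_center 0.81 [241. 245.  19.  43.] [0.49  0.322 0.044]
top spindle_center 0.68 [236. 318.  39.  34.] [0.315 0.314 0.029]
top thin_rod_center 0.84 [295. 248.  13.  41.] [0.48  0.196 0.028]
top stub_center 0.83 [268. 257.  12.  20.] [0.486 0.264 0.04 ]
top rack 0.88 [238. 242.  72.  56.] [0.479 0.267 0.037]
top jig 0.77 [351. 231. 128.  49.] [ 0.504 -0.1    0.029]
top stop 0.72 [445. 240.  34.  20.] [ 0.509 -0.216  0.049]
top jig_bridge 0.63 [351. 232. 129.  45.] [ 0.507 -0.104  0.024]
top jig_bridge 0.21 [240. 244.  18.  46.] [0.485 0.327 0.044]
scene spindle_center 0.74 [340. 176.  34.  18.] [0.455 0.465 0.023]
scene spindle_center 0.71 [341. 152.  30.  16.] [0.344 0.624 0.012]
scene spindle_center 0.69 [275. 186.  36.  11.] [0.332 0.315 0.023]
scene thin_rod_center 0.7 [289. 219.  35.  17.] [0.481 0.189 0.022]
scene stub_center 0.64 [165. 250. 136.  94.] [ 0.535 -0.136  0.023]
scene stub_center 0.61 [313. 205.  26.  20.] [0.494 0.253 0.034]
scene rack 0.86 [281. 202.  83.  44.] [0.494 0.241 0.011]
scen
[... 258 characters left out ...]
65. 249. 135.  96.] [ 0.532 -0.137  0.025]
{'time': 0.8, 'q': array([-1.32259746e+00,  3.50710574e-01,  1.65179025e+00, -1.95074773e-05,
        1.13907234e+00, -8.46319762e-02]), 'qvel': array([0.00068672, 0.00134754, 0.00023575, 0.00032665, 0.00181009,
       0.00088255]), 'joint_torque': array([-4.04091006e-04, -4.97228909e+01, -2.85476178e+01,  6.99869497e-02,
        2.20611010e-02, -2.60086233e-05]), 'position': array([ 0.17969815, -0.51981317,  0.21863048]), 'tool_rot': array([-0.69733186, -0.11712655,  0.69734322, -0.11714131]), 'contact_force': array([-0.09532261, -0.18862527, -0.42676937]), 'torque': array([ 0.04292081, -0.03307466,  0.01589827]), 'grip_width': 0.09321004301899194}
```

View pics/top0.png

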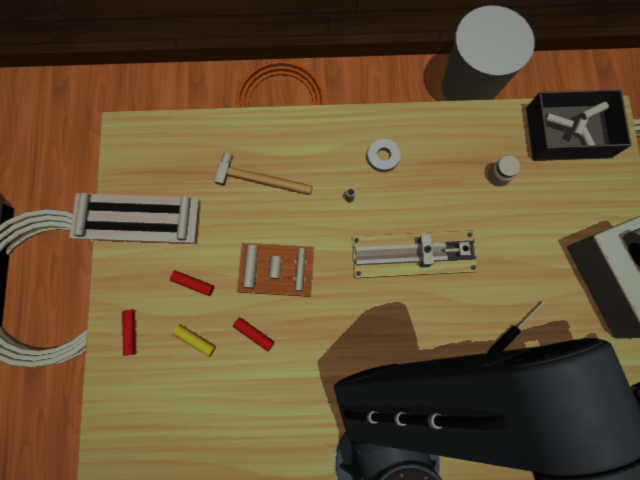

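View pics/scene0.png

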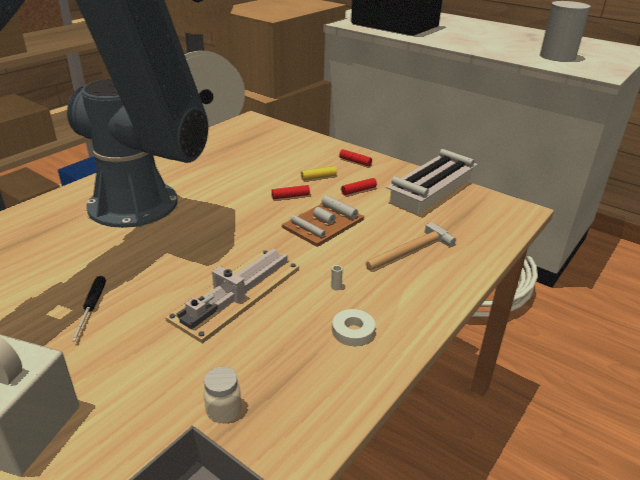

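Top picture, objects in the rack:
- (250,266): long and thick. It measures 43 px long and 0.044 m high, so it fits the spindle.
- (275,267): the short stub.
- (300,268): the thin rod.

The red and yellow rods at (192,283), (128,332), (194,340) and (253,334) are look-alikes. Next I'll look closely with the wrist camera.

```bash
cat >> h.py <<'E'
def down(a):  # jaw (tool y) along world angle a, tool pointing down
    x=np.array([0,0,-1.]); y=np.array([np.cos(a),np.sin(a),0]); return Ro.from_matrix(np.stack([x,y,np.cross(x,y)],1)).as_quat()
E
python3 - <<'E'
from h import *
print(vision.get_calibration('wrist'))
print(Ro.from_quat(telemetry.get_obs()['tool_rot']).as_matrix().round(2))
for a in(np.pi/2,-np.pi/2):
    for P in([.48,.27,.3],[.5,-.09,.3]): print(a,P,kin.inverse_kinematics(P,down(a)))
E
```

```text
{'fx': 346.6045989828721, 'fy': 346.6045989828721, 'cx': 320.0705550594209, 'cy': 238.76705310709949, 'T_tool_cam': array([[-1.99584072e-04, -2.45338022e-01,  9.69437577e-01,
        -1.66267170e-01],
       [ 9.99999815e-01, -6.05864318e-04,  5.25484906e-05,
         4.83793775e-04],
       [ 5.74455494e-04,  9.69437408e-01,  2.45338097e-01,
        -6.71759769e-02],
       [ 0.00000000e+00,  0.00000000e+00,  0.00000000e+00,
         1.00000000e+00]])}
[[-0.    0.33 -0.95]
 [-0.   -0.95 -0.33]
 [-1.    0.    0.  ]]
1.5707963267948966 [0.48, 0.27, 0.3] [ 4.27854934e-01  2.81137771e-01  1.54343683e+00 -4.44089210e-16
  1.31701805e+00 -1.14294139e+00]
1.5707963267948966 [0.5, -0.09, 0.3] [-2.69750270e-01  1.98163902e-01  1.64971087e+00 -4.44089210e-16
  1.29371788e+00 -1.84054660e+00]
-1.5707963267948966 [0.48, 0.27, 0.3] [ 4.27854934e-01  2.81137771e-01  1.54343683e+00 -4.44089210e-16
  1.31701805e+00  1.99865126e+00]
-1.5707963267948966 [0.5, -0.09, 0.3] [-2.69750270e-01  1.98163902e-01  1.64971087e+00 -4.44089210e-16
  1.29371788e+00  1.30104606e+00]
```

```bash
python3 - <<'E'
from h import *
r.reach([.5,-.1,.22],down(-np.pi/2)); snap('wrist','wj')
for t in ('jig','stop','jig_bridge','tube_piece'): print(t,[(round(q['score'],2),np.round(q['extent'])) for q in vision.look_for(t,'wrist')[:2]])
r.reach([.48,.27,.22],down(-np.pi/2)); snap('wrist','wr')
for t in('spindle_center','thin_rod_center','stub_center','rack'): print(t,[(round(q['score'],2),np.round(q['extent'])) for q in vision.look_for(t,'wrist')[:3]])
print(telemetry.get_obs()['time'])
a,b=[cv2.imread(f'pics/{f}.png') for f in('wj','wr')]
cv2.imwrite('pics/both.png',np.vstack([a[60:400,:],b[60:320,:]]))
E
```

```text
jig [(0.63, array([168., 154., 306., 106.]))]
stop []
jig_bridge [(0.61, array([171., 152., 304., 104.]))]
tube_piece [(0.87, array([118.,  11.,  58.,  50.])), (0.68, array([170., 149., 305., 110.]))]
spindle_center [(0.92, array([ 77., 211., 111.,  60.])), (0.8, array([249., 155.,  36., 110.])), (0.72, array([242., 318.,  83.,  65.]))]
thin_rod_center [(0.56, array([372., 166.,  33., 104.]))]
stub_center [(0.79, array([313., 184.,  32.,  65.]))]
rack [(0.9, array([236., 146., 187., 133.]))]
4.5917
```

View pics/both.png

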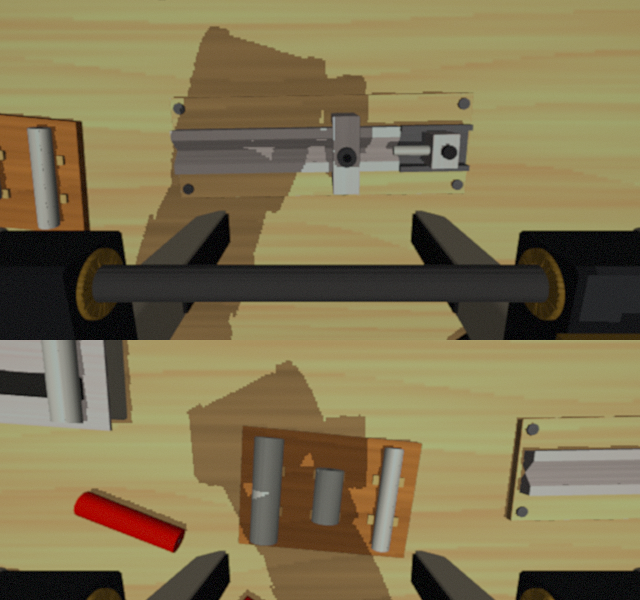

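Wrist view: the jig is at top (168–474, 154–260 px), with the bridge at about (346,213) and the pin tip at about (393,211), right of the bridge. Rack below: the grey rod at (267,210) is long and thick, so it is the spindle. The stub is at (328,216) and the thin rod at (388,218). Next step is fitting the geometry.

```bash
cat > fit.py <<'E'
from h import *
def L(f):
    D=np.load(f'pics/{f}.npz'); return D['p'],cloud('wrist',D['d'],D['pos'],D['rot'])
p,X=L('wr'); sub=X[150:270,240:292].reshape(-1,3)
print('table z',np.median(X[290:310,400:420,2]),'board z',np.median(X[225:260,295:308,2]))
s=sub[(sub[:,2]>.024)&(sub[:,2]<.06)]; print('spindle z max',np.percentile(s[:,2],[50,98,100]),len(s))
(c,wh,ang)=cv2.minAreaRect(s[:,:2].astype('f4')); print('spindle rect',c,wh,ang)
top=s[s[:,2]>np.percentile(s[:,2],60)]; v=np.linalg.svd(top[:,:2]-top[:,:2].mean(0),full_matrices=False)[2][0]; print('ridge',top.mean(0),np.degrees(np.arctan2(v[1],v[0])))
p,X=L('wj'); sub=X[150:265,165:480].reshape(-1,3)
print('z hist',np.histogram(sub[:,2],np.arange(-.005,.08,.004)))
f=sub[(sub[:,2]>.006)&(sub[:,2]<.085)]; R=cv2.minAreaRect(f[:,:2].astype('f4')); print('foot',R)
b=sub[(sub[:,2]>.022)&(sub[:,2]<.036)]; print('vblock+',cv2.minAreaRect(b[:,:2].astype('f4')))
t=sub[(sub[:,2]>.06)&(sub[:,2]<.072)]; print('bridge',cv2.minAreaRect(t[:,:2].astype('f4')),np.median(t[:,2]))
E
python3 fit.py
```

```text
table z 0.0008083499698658264 board z 0.01206701409430333
spindle z max [0.03981355 0.04266792 0.04461648] 3074
spindle rect (0.4873741865158081, 0.3244709372520447) (0.029553333297371864, 0.11030393838882446) 84.4898452758789
ridge [0.48995584 0.32425449 0.04152459] 174.2882961251171
z hist (array([  500,  6119,    12,  1103, 13741,   416,  1486,  2391,  2511,
        4072,   151,   120,   353,   113,   685,   178,    46,   120,
        1662,    25,   293]), array([-0.005, -0.001,  0.003,  0.007,  0.011,  0.015,  0.019,  0.023,
        0.027,  0.031,  0.035,  0.039,  0.043,  0.047,  0.051,  0.055,
        0.059,  0.063,  0.067,  0.071,  0.075,  0.079]))
foot ((0.5083540081977844, -0.10358680784702301), (0.11031000316143036, 0.32044002413749695), 0.8661524653434753)
vblock+ ((0.5083492398262024, -0.10220395028591156), (0.07190263271331787, 0.3104972243309021), 5.492446422576904)
bridge ((0.5094927549362183, -0.16894623637199402), (0.0736711323261261, 0.1112762838602066), 0.691046416759491) 0.06814098256420825
```

```bash
cat > fit2.py <<'E'
from h import *
def L(f):
    D=np.load(f'pics/{f}.npz'); return D['p'],cloud('wrist',D['d'],D['pos'],D['rot']).reshape(-1,3)
def near(X,c,rad,z0,z1): return X[(np.hypot(*(X[:,:2]-c).T)<rad)&(X[:,2]>z0)&(X[:,2]<z1)]
for f in('wr','wr2'):
    p,X=L(f); s=near(X,[.4874,.3243],.075,.024,.06); s=s[np.abs((s[:,:2]-[.4874,.3243])@[.097,.995])<.03]
    print(f,'spindle',cv2.minAreaRect(s[:,:2].astype('f4')),'z98',np.percentile(s[:,2],98))
for f in('wj','wj2'):
    p,X=L(f); s=near(X,[.508,-.1036],.19,.006,.016); s=s[(abs(s[:,0]-.508)<.07)]
    print(f,'foot',cv2.minAreaRect(s[:,:2].astype('f4')))
    # block flats/groove: cross-section symmetric centre in slices along the open part, least-squares V valley
    s=X[(abs(X[:,0]-.508)<.03)&(X[:,1]<.045)&(X[:,1]>-.10)&(X[:,2]>.027)&(X[:,2]<.037)]
    C=[];
    for y in np.arange(-.1,.045,.005):
        q=s[(s[:,1]>=y)&(s[:,1]<y+.005)]
        if len(q)>10: C.append((y+.0025,(q[:,0].min()+q[:,0].max())/2,np.ptp(q[:,0])))
    C=np.array(C); k=abs(C[:,2]-np.median(C[:,2]))<.004; m=np.polyfit(C[k,0],C[k,1],1); print('midline x=%.4f%+.4f*(y+.1036)'%(np.polyval(m,-.1036),m[0]),'width',np.median(C[:,2]),k.sum())
    b=X[(abs(X[:,0]-.508)<.045)&(abs(X[:,1]+.126)<.03)&(X[:,2]>.063)&(X[:,2]<.072)]; print('bridge',cv2.minAreaRect(b[:,:2].astype('f4')))
    q=X[(abs(X[:,0]-.5095)<.004)&(X[:,1]<-.14)&(X[:,1]>-.2)]
    for y in np.arange(-.2,-.14,.003):
        w=q[(q[:,1]>=y)&(q[:,1]<y+.003)]; print('%.3f:%.3f'%(y,np.median(w[:,2]) if len(w) else -1),end=' ')
    print()
E
python3 - <<'E'
from h import *
r.reach([.48,.27,.22],down(np.pi/2)); snap('wrist','wr2')
r.reach([.5,-.1,.22],down(np.pi/2)); snap('wrist','wj2')
print(telemetry.get_obs()['time'])
E
python3 fit2.py
```

```text
8.725
wr spindle ((0.4878666400909424, 0.325813889503479), (0.029553353786468506, 0.11029954999685287), 84.48982238769531) z98 0.04270144466155872
wr2 spindle ((0.4865833818912506, 0.32550713419914246), (0.029640773311257362, 0.11048118025064468), 84.52584838867188) z98 0.042758173742586544
wj foot ((0.5088374614715576, -0.1022377759218216), (0.11031018942594528, 0.3204396069049835), 0.8661165833473206)
midline x=0.5091-0.0168*(y+.1036) width 0.04515554050409598 29
bridge ((0.509317934513092, -0.12447076290845871), (0.07331553846597672, 0.025018051266670227), 0.4542727768421173)
-0.200:0.045 -0.197:0.044 -0.194:0.045 -0.191:0.044 -0.188:0.045 -0.185:0.044 -0.182:0.044 -0.179:0.044 -0.176:0.039 -0.173:0.021 -0.170:0.022 -0.167:0.020 -0.164:0.265 -0.161:0.258 -0.158:0.256 -0.155:0.254 -0.152:0.257 -0.149:0.302 -0.146:0.020 -0.143:0.021 
wj2 foot ((0.5080445408821106, -0.10280241072177887), (0.1104825809597969, 0.32042962312698364), 0.9222980737686157)
midline x=0.5078-0.0168*(y+.1036) width 0.04516540497168853 29
bridge ((0.5078975558280945, -0.12506163120269775), (0.07360649853944778, 0.025089217349886894), 0.825867772102356)
-0.200:0.044 -0.197:0.044 -0.194:0.044 -0.191:0.044 -0.188:0.044 -0.185:0.044 -0.182:0.044 -0.179:0.044 -0.176:0.037 -0.173:0.020 -0.170:0.021 -0.167:0.021 -0.164:0.021 -0.161:0.021 -0.158:0.021 -0.155:0.021 -0.152:0.021 -0.149:0.290 -0.146:0.023 -0.143:0.024
```

Averaging the two opposite views:
- **Spindle:** centre (0.487, 0.3255), axis −5.5°, 30 × 110 mm, top at 42 mm. All of this agrees with the description.
- **Jig:** origin about (0.508, −0.083), pin face at about jig x = 92 mm, inside the stated range.

I'll grip high so the fingertips clear the V-block's flats.

```bash
python3 - <<'E'
from h import *
q=down(np.radians(84.5)); S=np.array([.4872,.3255])
fingers.grip(.050)
r.reach([*S,.12],q)
print('hit',r.move_l([*S,.0205],v=.08,guard=8))
fingers.grip(.02,effort=30)
o=telemetry.get_obs(); print(o['time'],o['position'],o['grip_width'],o['contact_force'])
r.move_l([*S,.035],v=.05); o=telemetry.get_obs(); print(o['grip_width'],o['contact_force'])
r.move_l([*S,.15],v=.12); r.wait(.2)
o=telemetry.get_obs(); print(o['time'],o['position'],o['grip_width'],o['contact_force'],o['torque'])
snap('wrist','held')
E
```

```text
hit False
13.0583 [0.48728854 0.32563022 0.02066966] 0.029050239676999393 [0.27059428 1.34202485 2.2726089 ]
0.02952855900612344 [ 0.35442866 -0.35525697 -5.08657717]
14.8083 [0.48698196 0.32537209 0.14938222] 0.02930446643718478 [-0.43567599  0.41052383 -5.45372075] [ 0.08852246 -0.13795162  0.03725736]
```

View pics/held.png

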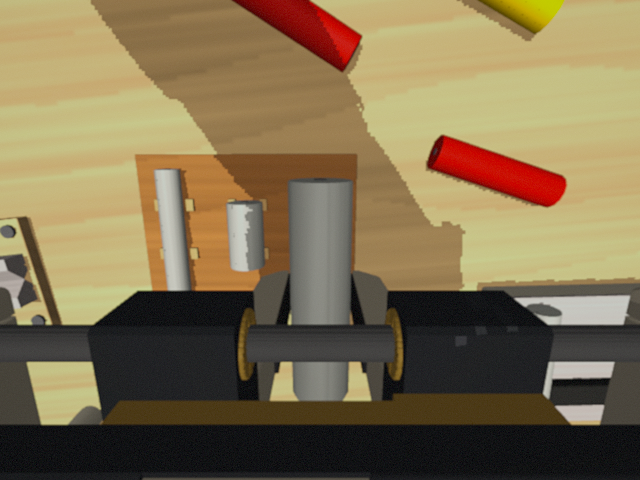

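Held: the spindle sits square in the jaws (290–352 px). The other two rods are still in the rack.

```bash
python3 - <<'E'
from h import *
D=np.load('pics/held.npz'); X=cloud('wrist',D['d'],D['pos'],D['rot'])[185:265,315:326]; X=X.reshape(-1,3)
R=Ro.from_quat(D['rot']).as_matrix(); T=(X-D['pos'])@R
m=np.polyfit(T[:,2],T[:,0],1); print('pitch slope',m[0],'top rel tcp',m[1],'front end z',T[:,2].min(),T[:,2].max())
q=down(.016); P=np.array([.5073,-.0327])
r.reach([*P,.15],q); r.move_l([*P,.05],v=.1); r.wait(.2)
f0=telemetry.get_obs()['contact_force']
hit=r.move_l([*P,.031],v=.012,guard=2.0); r.wait(.2)
o=telemetry.get_obs(); print(hit,o['time'],o['position'],o['contact_force']-f0,o['torque'],o['grip_width'])
E
```

```text
pitch slope 0.15104336057569195 top rel tcp -0.01601069477792975 front end z -0.06791745597828446 -0.019331408260471736
True 18.9833 [ 0.50728563 -0.03271364  0.03362757] [-0.29026685  0.44501986 11.02099026] [-0.05095673 -0.04545248  0.00822141] 0.02951648982077131
```

```bash
python3 - <<'E'
from h import *
p,d=snap('wrist','pl'); D=np.load('pics/pl.npz'); X=cloud('wrist',d,D['pos'],D['rot'])
for v in range(180,290,15): print(v,X[v,321].round(4))
s,_=snap('scene','pls'); a=cv2.resize(s[200:360,150:320,::-1],None,fx=3.5,fy=3.5); cv2.imwrite('pics/pls2.png',a)
E
```

```text
180 [0.5065 0.0218 0.044 ]
195 [0.5066 0.0166 0.0556]
210 [0.5067 0.0103 0.0558]
225 [0.5068 0.0035 0.0543]
240 [ 0.5069 -0.003   0.0547]
255 [ 0.507  -0.01    0.0541]
270 [ 0.5071 -0.0165  0.0553]
285 [ 0.5072 -0.0237  0.0549]
```

View pics/pls2.png

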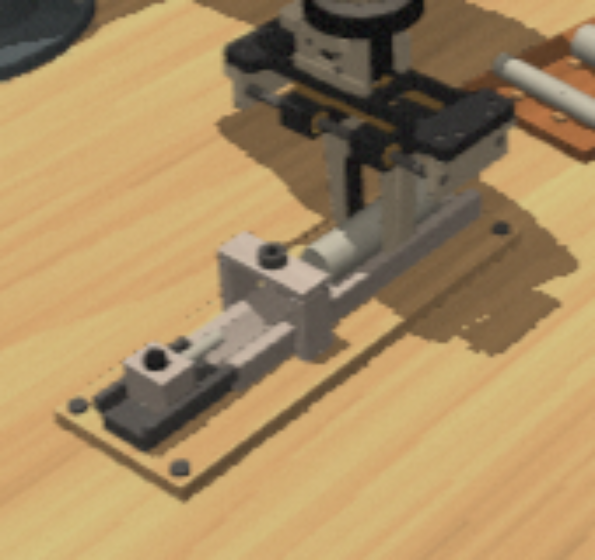

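View pics/pl.png

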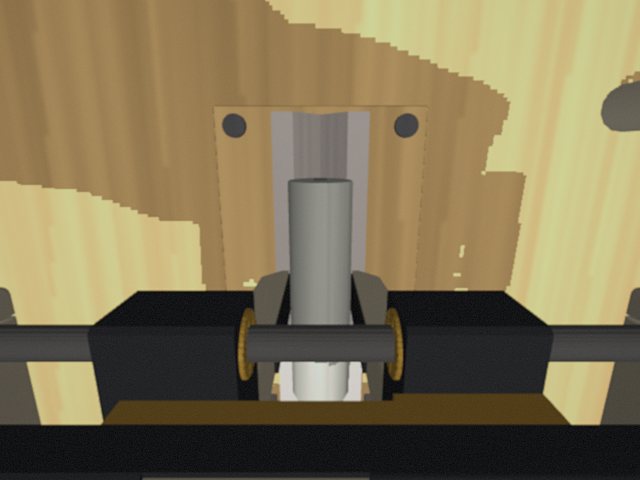

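The spindle lies level in the groove: its top is at 55 mm along the whole length, its rear end is at y ≈ 0.022 (jig centre about −50 mm), and it is aligned with the groove. Its front end is short of the bridge, so I'll release it.

```bash
python3 - <<'E'
from h import *
J=np.array([.5081,-.0827]); ex=np.array([.016,-1.]); at=lambda x:J+ex*x
q=down(.016)
fingers.grip(.044); r.wait(.4)
o=telemetry.get_obs(); print(o['grip_width'],o['contact_force'])
P=at(-.05); r.move_l([*P,.10],v=.08)
r.move_l([*at(-.132),.10],v=.12)
p,d=snap('wrist','rel'); D=np.load('pics/rel.npz'); X=cloud('wrist',d,D['pos'],D['rot']).reshape(-1,3)
fingers.grip(0.0,effort=20)
s=X[(abs(X[:,0]-.507)<.02)&(X[:,1]<.06)&(X[:,1]>-.09)&(X[:,2]>.040)&(X[:,2]<.06)]
if len(s): print(len(s),cv2.minAreaRect(s[:,:2].astype('f4')),np.percentile(s[:,2],98), s[:,1].max())
hit=r.move_l([*at(-.132),.036],v=.06,guard=4); r.wait(.3)
o=telemetry.get_obs(); print(hit,o['time'],o['position'],o['contact_force'],o['grip_width'])
fs=[]
for i in range(8): r.wait(.03); fs.append(telemetry.get_obs()['contact_force'])
print(np.std(fs,0),np.mean(fs,0))
E
```

```text
0.04424729622655568 [-0.79231237  0.13405524  0.80099852]
2949 ((0.5068575739860535, -0.020926479250192642), (0.02912941575050354, 0.08741220831871033), 1.0572320222854614) 0.05557593965383186 0.02267157268435157
False 24.2167 [0.50605057 0.04930163 0.03615387] [-0.20287985 -0.67320951  0.72296893] 0.0007503042775579291
[0.34805006 0.57597523 0.67919425] [ 0.00786352 -0.00419137  0.31943557]
```

View pics/rel.png

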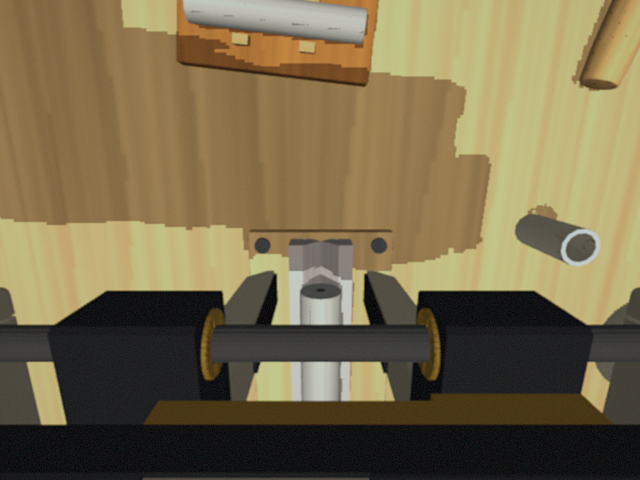

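Released, and the spindle is straight in the groove (321,290 px). Now I'll push: find contact, slide to about 10 mm before the estimated pin position, then advance in 0.5–1 mm steps with averaged force readings.

```bash
cat >> h.py <<'E'
J=np.array([.5081,-.0827]); ex=np.array([.016,-1.]); at=lambda x:J+ex*x
def F(n=10,dt=.02):  # mean push force along -groove axis (reaction), N
    a=[]
    for i in range(n): r.wait(dt); a.append(telemetry.get_obs()['contact_force']@np.array([-.016,1,0]))
    return np.mean(a)
E
python3 - <<'E'
from h import *
Z=.036
print('base',F())
hit=r.move_l([*at(-.095),Z],v=.015,guard=2.2)
o=telemetry.get_obs(); x=-(o['position'][1]-J[1]); print(hit,'contact jig x',x,o['time'],F())
for i in range(3):
    x+=.002; r.move_l([*at(x),Z],v=.015); print('%.4f %.2f'%(x,F()))
print(telemetry.get_obs()['time'])
E
```

```text
base 0.16263181294313964
True contact jig x -0.11391691997152995 25.9583 0.14056340715113663
-0.1119 1.64
-0.1099 2.02
-0.1079 1.92
27.5
```

```bash
python3 - <<'E'
from h import *
Z=.036
hit=r.move_l([*at(-.040),Z],v=.025,guard=7)
o=telemetry.get_obs(); print(hit,o['position'],o['time'],F())
x=-(o['position'][1]-J[1])
for i in range(8):
    x+=.001; r.move_l([*at(x),Z],v=.01); f=F(8); print('%.4f %.2f'%(x,f))
    if f>4.2: break
print(telemetry.get_obs()['time'])
E
```

```text
False [ 0.50747363 -0.04269618  0.03598612] 30.3667 3.4408813121369355
-0.0390 2.15
-0.0380 2.26
-0.0370 2.65
-0.0360 2.62
-0.0350 2.51
-0.0340 2.57
-0.0330 2.39
-0.0320 2.48
33.6
```

```bash
python3 - <<'E'
from h import *
Z=.036; x=-.032; b=2.45; st=.001
for i in range(18):
    x+=st; r.move_l([*at(x),Z],v=.008); f=F(8); y=telemetry.get_obs()['position'][1]; print('%.4f %.4f %.2f'%(x,J[1]-y,f))
    if f-b>.8: st=.0005
    if f-b>2.8 : break
print(telemetry.get_obs()['time'])
E
```

```text
-0.0310 -0.0310 3.11
-0.0300 -0.0299 2.78
-0.0290 -0.0289 2.96
-0.0280 -0.0280 2.69
-0.0270 -0.0270 3.94
-0.0265 -0.0266 5.41
36.025
```

```bash
python3 - <<'E'
from h import *
Z=.036; x=-.0265; print('now',F(20))
for i in range(4):
    x+=.0005; r.move_l([*at(x),Z],v=.008); f=F(20); print('%.4f %.4f %.2f'%(x,J[1]-telemetry.get_obs()['position'][1],f))
    if f-2.6>3.8: break
print(telemetry.get_obs()['time'])
E
```

```text
now 5.032624623002157
-0.0260 -0.0261 5.56
-0.0255 -0.0257 6.04
-0.0250 -0.0253 6.80
38.1083
```

The pin gives. Force rises by about 1.4 N/mm, which is the spring's rate, from contact at x ≈ −0.028. The reading is now about 4 N over the sliding level and was held for over 1 s. I'll back off slowly and check.

```bash
python3 - <<'E'
from h import *
Z=.036
r.move_l([*at(-.031),Z],v=.005); print(F(8))
r.move_l([*at(-.065),Z],v=.05); print(F(8)); r.move_l([*at(-.065),.12],v=.1)
q=down(.016+np.pi/2)
r.reach([*at(0.03),.22],down(-np.pi/2+.016)); p,d=snap('wrist','fin')
D=np.load('pics/fin.npz'); X=cloud('wrist',d,D['pos'],D['rot']).reshape(-1,3)
s=X[(abs(X[:,0]-.508)<.017)&(X[:,1]<.05)&(X[:,1]>-.112)&(X[:,2]>.042)&(X[:,2]<.06)]
print(cv2.minAreaRect(s[:,:2].astype('f4')),np.percentile(s[:,2],98),s[:,1].max())
o=telemetry.get_obs(); print(o['time'],o['contact_force'])
cv2.imwrite('pics/fin2.png',cv2.resize(p[130:290,160:480,::-1],None,fx=2.5,fy=2.5))
E
```

```text
0.1202021970462687
0.0033610746975655872
((0.5088532567024231, -0.08990687131881714), (0.027470283210277557, 0.04416417330503464), 0.9881610870361328) 0.055803429477599385 -0.06764336268791082
42.8583 [ 0.10909659 -0.10454514 -0.09109653]
```

View pics/fin2.png

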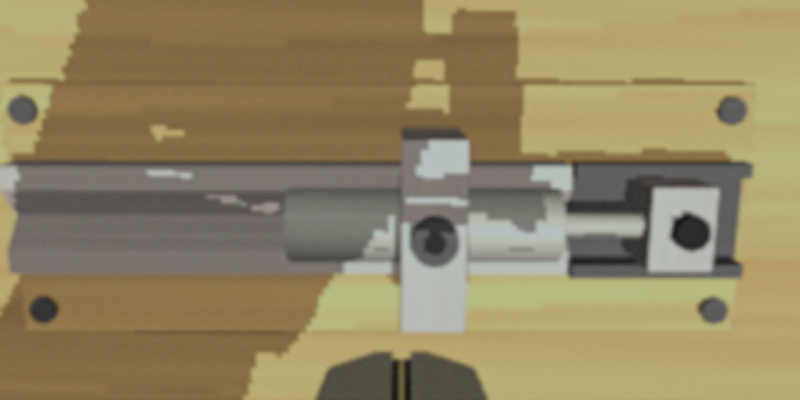

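The spindle lies under the bridge with its front end touching the pin (566,224 px). Its rear end is at jig x ≈ −15 mm, so it did not spring back, and the fingers are clear.

```bash
python3 -c "
from h import *
order.job_done()"
```

```text
the job is handed in; nothing more can be done
```

I took the spindle from the rack, laid it in the open groove about 50 mm behind the jig's origin and let go. I then pushed it with shut fingers under the bridge until the pin gave, backed off, and handed the job in at about 43 s.

**Laid in the groove:** before release it was level, with its top at 55 mm along the whole length seen. It touched down at 11 N on the tool (guard set at 2 N), well under the 60 N limit.

**Pressed on the pin:** force rose by about 1.4 N/mm after contact, which matches the spring. The last reading was about 4 N above the sliding level, held for more than 0.4 s. Contact came within about 2 mm of where the camera put the pin.

**Last check:** the final picture shows the spindle straight under the bridge with its front end on the pin and the fingers clear. It had not sprung back by any measurable amount. The force still on the pin cannot be read directly, so I inferred it from that.

**Disagreements:**
- One depth fit of the held spindle suggested a tilt of about 9°. It was level once in the groove, so either the fit was wrong or it settled there.
- Resting force during the slide was about 2 to 3 N, at or below the stated 3 to 7 N drag, probably because friction relaxed between steps.
- I did not re-measure the other objects at the end. I never moved against them, and the two rods were still in the rack when I last had them in view, just after lifting the spindle.

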